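# Set up a colour swatch and hold the lamp shutter open

## Robot

A 7-joint arm with a two-finger parallel gripper is mounted at the origin on the work surface. World frame = base frame: x ahead of the robot, y to its left, z up, the work surface at z = 0. Lengths are in m, angles in rad, forces in N, time in s.
With the tool pointing down it reaches from about 0.35 to 0.9 m from the base axis. Payload 7.2 kg.
Tool frame: the origin (TCP) lies between the finger pads; the fingertips stand 17 mm ahead of it and the grasp point (between the pads) lies 2 mm behind it; z points along the fingers, y is the line along which they close (so a half turn about z gives the same grasp; the last joint's range is limited). The gripper opens to 85 mm and grips with 20 to 120 N. Pads are 22 mm wide; open, the fingers measure 114 mm over their backs; the gripper's body (76 mm by 85 mm) begins 54 mm behind the grasp point. The pads swing forward as they close: fully open they stand 13 mm farther back than shut.
Start: joints at [1.06, 0.411, -0.013, 1.596, 0.006, 1.134, -0.082], TCP at [0.268, -0.565, 0.248] pointing down, gripper open.
Joint ranges: [-2.95, 2.95], [-0.29, 1.99], [-1.47, 1.44], [0.14, 2.54], [-1.03, 4.17], [0.13, 1.85], [-2.86, 2.86]. Speed limits (rad/s): [2.39, 2.39, 3.01, 3.01, 3.14, 3.14, 3.14].

## Interface

Orientations are given as a unit quaternion [x, y, z, w].
In Python, from plant import readout, get_image, camera_params, job gives the robot as it stands. The module is installed in compiled form; this text tells all that it offers.
- The arm moves only by the tool send_rows, never from a script. Its argument "targets" is a list of rows, each an object with "slide": the shift along the world's x, y, z in units of 25 mm (1.0 is 25 mm), a list of three; "delta_rot": the turn, a rotation vector about the world's x, y, z in degrees, a list of three; "grip": the closure, from 0 (fully open) to 1 (shut). A call has exactly 10 rows; each row is the pose to reach, as a shift and turn from the pose commanded when the call began; what a row does not reach only later rows make up. A row lasts 1/8 s, in which the tool goes at most 62.5 mm and 10.7 degrees, less where a joint would pass 70% of its speed; a pose out of reach is approached as far as the arm can. A call with a gripper value outside its range is refused whole. The fingers move at their own pace and stop on an object; "squeeze" is the grip in N (left out, the last holds). Time passes only in rows, so rows that repeat a pose let the fingers close, or fill a call up. It gives the time, the measured TCP pose, the force, the opening and the grip force at its end, in the units of the state.
- readout.observe(): the state, without advancing time (a new reading comes with each control period).
- get_image(name): name is "scene" or "top" or "wrist"; returns the picture (384x512x3 uint8, red, green, blue); there is no depth.
- camera_params(name): a dict with "K" (3x3 intrinsics, pixels), "R" (3x3) and "t" (3): a world point X has camera coordinates R X + t; the wrist camera has in their place "hand_eye" (4x4, takes a point from camera to tool coordinates, whose origin is the TCP and whose axes are the flange's). Camera axes: x right, y down, z forward; pixel columns grow to the right and rows downward; lengths in m; the calibration is good to about 2 mm. A picture is of the moment at which its call begins: read the wrist's pose just before it. camera_params takes no time and is no camera call.
- job.close_job(): hands the job in; it is judged then, once.
The state is a dict: "time": time; "joints": joint angles; "dq": joint speeds; "tau": joint torques, N m; "position": TCP position; "tool_rot": TCP orientation; "wrist_force": force on the tool from outside, world axes, zero at the start; "ft_torque": the same for the moment, N m; "gripper_width": finger opening in m; "grip_force": force on a finger pad.
Only numpy, scipy, OpenCV 4.12 (cv2) and the standard library are available. Lean on these libraries where they do the work, as an engineer would, in place of code of your own. Each camera call takes 0.05 s, during which the arm holds its last target. There are 200 camera calls.

## Task

Lay the ochre swatch tile flat, painted face up, on the white stage of the photo stand, centred on the cross lines between the two brass stops with its long side running from stop to stop, and let go of it. Then pull the lamp's spring-return shutter out by its upright knob until the orange pointer lines up with the red index marker and keep it there: finish while still holding the knob at the mark, because the shutter springs shut when released. Leave the blue tile, the paint jar and the water dish where they are.

Things in the scene. Friction and masses are not known exactly. Their poses are not given: they have to be found in the camera images.
- stand: Fixed grey photo stand, 220 x 320 x 12 mm, its position and yaw vary; origin on the table. At yaw 0 its +x points away from the robot, +y left. On its far edge a green lamp house, 300 wide, 80 mm tall, front face at x = +65 mm, shutter blade before it at x = +57 to 61, 73 tall. Stage on the left (+y) half, shutter knob on the right; all else is under 31 mm tall, tile included.
- stage_centre (a point): Middle of the top face of the white stage plate (90 x 110 mm, top 20 mm above the table), where the black cross lines meet; axes as the stand's. Two brass stops lie to its +y and -y sides: 6 mm high above the plate, 30 mm long along x, 66 mm clear gap between them along y (33 mm either side of this point). No stops on the x sides.
- ochre_tile_centre (a point): Centre (5 mm above its underside) of the loose ochre-yellow swatch tile, white ceramic with a painted top: 36 mm along its x, 56 mm along its y, 10 mm thick, about 50 g. z is up when it lies painted face up. Starts flat on the table, yaw within 0.8 rad. On the stage its x axis is parallel to the stand's x (either way round).
- ochre_tile: The same ochre tile, origin at the centre of its underside.
- knob (a point): Grip point of the shutter's upright round knob (black cylinder with orange top, 22 mm diameter, from 23 to 78 mm above the table): on its axis, 55 mm above the table. It stands on a carriage block 30 x 30 mm whose top is 23 mm above the table; the blade is 67 mm beyond it. Axes as the stand's. It moves with the shutter, straight along the stand's -y.
- carriage (a joint): Shutter slide: 0 = shut (where it starts and springs back to), grows in metres as the knob is pulled along the stand's -y (to the right seen from the robot); ends at 0.085. Spring 7.2 N at 0 plus 120 N/m (10 to 16 N at the mark).
- pointer (a point): Tip of the orange pointer that sticks out from the knob's carriage towards the stand's -x, 36 mm in front of the knob's axis (same y in the stand's frame); moves with the shutter. Axes as the stand's.
- mark (a point): Middle of the red index marker, a small fixed fin 4 mm wide in y, 22 mm long in x, top 21 mm above the table, on the white scale strip beside the pointer's path. Axes as the stand's. It lies 25 to 65 mm to the -y side of the pointer when shut; the shutter is at the mark when pointer and marker have the same y in the stand's frame.
- blue_tile_centre (a point): Centre of a loose blue swatch tile of the same size, lying flat on the table; to be left alone.
- paint_jar: Loose paint jar, 52 mm diameter, 60 mm tall, origin at the centre of its underside; to be left alone.
- water_dish: Loose white dish, 84 mm diameter, 35 mm tall, origin at the centre of its underside; to be left alone.
There are look-alikes about, which are no part of the job. Leave any black, green or turquoise look-alike of the ochre_tile alone.

How it is judged:
On the way:
1. the ochre tile lies flat, centred and square on the stage between the stops, let go of (x of ochre_tile_centre in the frame of stage_centre between -0.007 and 0.007 m and y of ochre_tile_centre in the frame of stage_centre between -0.007 and 0.007 m and z of ochre_tile_centre in the frame of stage_centre between 0.002 and 0.008 m and angle between ochre_tile_centre's own z axis and vertical below 0.08 rad and angle between the x axis of ochre_tile_centre and the x axis of stage_centre, either way round below 0.17 rad and contact force between the fingers and ochre_tile below 0.1 N and linear speed of ochre_tile below 0.02 m/s), for 0.2 s.
At the end, for the whole second after the job is handed in: The ochre tile lies flat on the stage, untouched by the fingers, its centre within 7 mm of the stage centre along each stage axis and square to within 0.17 rad (10 degrees); the fingers hold the shutter (more than 3 N) at rest with the pointer within 5 mm of the marker (all of step 1 and y of pointer in the frame of mark between -0.005 and 0.005 m and contact force between the fingers and carriage above 3 N and value of joint carriage above 0.015 m and velocity of joint carriage between -0.01 and 0.01 m/s); the arm keeps its last pose, push and grip.
It fails at once if the blue tile is disturbed (moved more than 20 mm) (distance of blue_tile_centre from where it was at the start of the episode above 0.02 m).
It fails at once if the paint jar is disturbed (moved more than 20 mm) (distance of paint_jar from where it was at the start of the episode above 0.02 m).
It fails at once if the water dish is disturbed (moved more than 20 mm) (distance of water_dish from where it was at the start of the episode above 0.02 m).
It also fails if it takes over 45 s, if anything falls off the work surface, if the arm or the gripper's body presses on something with over 40 N, if the wrist force passes 120 N, or if a joint passes its speed limit or range.

## Working session

There is one attempt and no reset: what is moved stays moved. The work goes in short steps, Python scripts to look and compute and a tool call to move; the robot and the scene stay as the last step left them, time stands still between calls to the robot, and variables do not carry over. Pictures are saved under pics/ and viewed, at most 12 in all, crops included, and the job is handed in when it is done.

Besides the shell and the picture viewer there is one more tool, called after ">>>" as name([rows], argument=value, ...), one row to a line, values as JSON. send_rows: Moves the arm, as the interface text tells. Its arguments: {"type":"object","properties":{"targets":{"type":"array","items":{"type":"object","properties":{"slide":{"type":"array","items":{"type":"number"}},"delta_rot":{"type":"array","items":{"type":"number"}},"grip":{"type":"number"}}}},"squeeze":{"type":"number"}},"required":["targets"]}

```bash
mkdir -p pics; python3 - <<'E'
from plant import *
import cv2,numpy as np
s=readout.observe();print({k:np.round(v,3).tolist() for k,v in s.items() if k in('time','position','tool_rot','gripper_width')})
for n in('top','scene'):
    im=get_image(n);cv2.imwrite(f'pics/{n}0.png',im[:,:,::-1]);p=camera_params(n);print(n,{k:np.round(v,4).tolist() for k,v in p.items()})
print(camera_params('wrist'))
a=cv2.imread('pics/top0.png');cv2.imwrite('pics/top0b.png',cv2.resize(a,(800,600),interpolation=cv2.INTER_CUBIC))
E
```

```text
{'time': 0.0, 'position': [0.268, -0.564, 0.247], 'tool_rot': [0.976, 0.22, -0.0, -0.001], 'gripper_width': 0.085}
top {'K': [[445.3834, 0.0, 263.1696], [0.0, 445.3834, 198.1654], [0.0, 0.0, 1.0]], 'R': [[-0.0232, -0.9997, 0.0089], [-0.9987, 0.0228, -0.0467], [0.0464, -0.01, -0.9989]], 't': [0.0659, 0.5422, 1.3657]}
scene {'K': [[499.195, 0.0, 260.2962], [0.0, 499.195, 188.2718], [0.0, 0.0, 1.0]], 'R': [[0.8978, 0.4404, -0.0027], [0.2465, -0.5076, -0.8256], [-0.3649, 0.7405, -0.5643]], 't': [-0.5172, -0.0471, 1.4798]}
{'K': array([[289.31107378,   0.        , 255.86779439],
       [  0.        , 289.31107378, 191.84280192],
       [  0.        ,   0.        ,   1.        ]]), 'hand_eye': array([[ 8.94529428e-04, -9.63418076e-01, -2.68001511e-01,
         6.81075308e-02],
       [ 9.99999218e-01,  6.27509667e-04,  1.08198857e-03,
        -1.08109648e-04],
       [-8.74233809e-04, -2.68002269e-01,  9.63417884e-01,
        -1.25399433e-01],
       [ 0.00000000e+00,  0.00000000e+00,  0.00000000e+00,
         1.00000000e+00]])}
```

View pics/top0b.png

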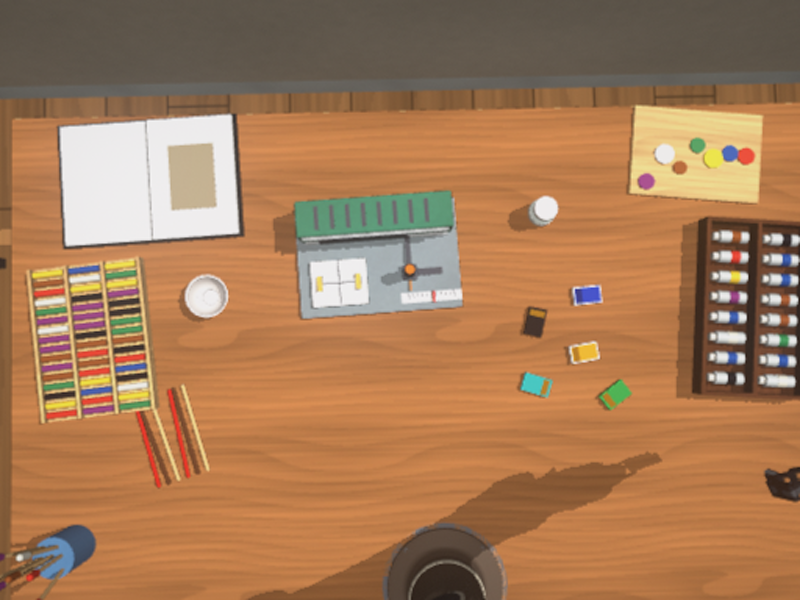

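View pics/scene0.png

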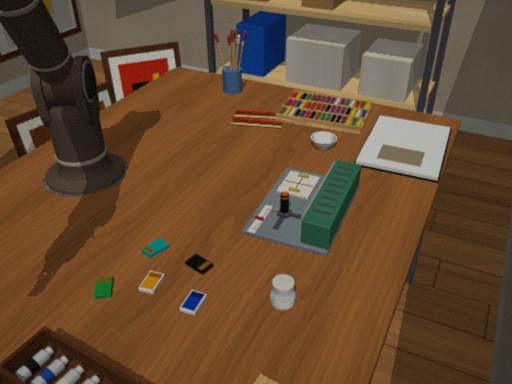

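Top view (800x600 scale): the candidates are ochre with a white border (584,352), blue (587,295), black (535,321), turquoise (536,384) and green (614,394). Ochre-yellow paint on white ceramic fits only (584,352). The stand is at about (380,255), with the stage cross at (340,283), the knob at (410,270) and the red marker at (434,296).

```bash
cat > h.py <<'E'
import numpy as np,cv2
from scipy.spatial.transform import Rotation as Ro
from plant import *
def cam(n,s=None):
    p=camera_params(n)
    if n!='wrist': return p['K'],p['R'],p['t']
    T=np.eye(4);T[:3,:3]=Ro.from_quat(s['tool_rot']).as_matrix();T[:3,3]=s['position']
    M=np.linalg.inv(T@p['hand_eye']);return p['K'],M[:3,:3],M[:3,3]
def back(c,uv,z):
    K,R,t=c;d=R.T@np.linalg.inv(K)@np.array([uv[0],uv[1],1.]);o=-R.T@t
    return o+d*(z-o[2])/d[2]
def proj(c,X):
    K,R,t=c;q=K@(R@np.asarray(X,float)+t);return q[:2]/q[2]
def shot(n,name):
    s=readout.observe();c=cam(n,s);im=get_image(n)[:,:,::-1].copy();cv2.imwrite(f'pics/{name}.png',im);return s,c,im
E
python3 - <<'E'
from h import *
c=cam('top');k=1.5625
f=lambda u,v,z:np.round(back(c,((u+.5)/k-.5,(v+.5)/k-.5),z),4)
for n,u,v,z in[('ochre',584,352,.01),('blue',587,295,.01),('black',535,321,.01),('turq',536,384,.01),('green',614,394,.01),('cross',340,283,.02),('stopL',320,283,.026),('stopR',358,281,.026),('knob',410,270,.078),('mark',434,296,.021),('standBL',303,318,.012),('standBR',462,306,.012),('jar',544,208,.06),('dish',207,296,.035)]:print(n,f(u,v,z))
im=cv2.imread('pics/top0.png')
hsv=cv2.cvtColor(im,cv2.COLOR_BGR2HSV)
a=cv2.resize(im[170:270,320:430],None,fx=5,fy=5,interpolation=cv2.INTER_CUBIC)
cv2.imwrite('pics/c1.png',a)
E
```

```text
ochre [ 0.4524 -0.2866  0.01  ]
blue [ 0.5654 -0.2965  0.01  ]
black [ 0.516  -0.1912  0.01  ]
turq [ 0.3915 -0.1893  0.01  ]
green [ 0.3681 -0.3431  0.01  ]
cross [0.5995 0.1931 0.02  ]
stopL [0.5999 0.2318 0.026 ]
stopR [0.6021 0.1572 0.026 ]
knob [0.6161 0.0551 0.078 ]
mark [0.5696 0.0085 0.021 ]
standBL [0.5325 0.2682 0.012 ]
standBR [ 0.549  -0.0469  0.012 ]
jar [ 0.7322 -0.2061  0.06  ]
dish [0.5786 0.4505 0.035 ]
```

View pics/c1.png

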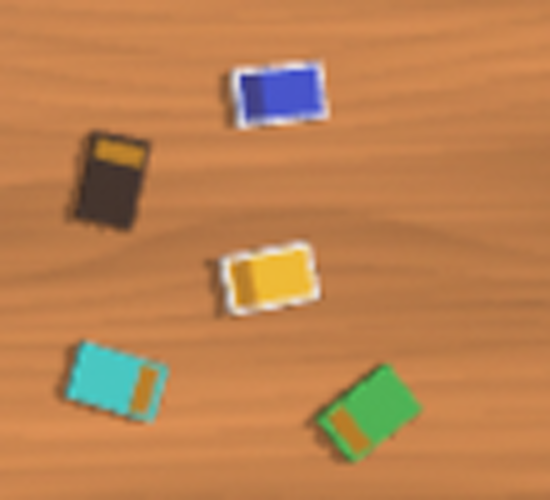

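The crop shows the ochre tile at crop (270,278), yellow on a white rim. The other four are clearly blue, black, turquoise and green. Its yaw is about +0.17 and the stand's about +0.05. I'll approach with the fingers closing along the tile's short side.

>>> send_rows([
  {"slide":[0.9,1.4,-0.4],"delta_rot":[0,0,9.2],"grip":0.3},
  {"slide":[1.8,2.8,-0.8],"delta_rot":[0,0,18.5],"grip":0.3},
  {"slide":[2.8,4.2,-1.2],"delta_rot":[0,0,27.7],"grip":0.3},
  {"slide":[3.7,5.6,-1.6],"delta_rot":[0,0,37],"grip":0.3},
  {"slide":[4.6,7.0,-2.0],"delta_rot":[0,0,46],"grip":0.3},
  {"slide":[5.5,8.3,-2.4],"delta_rot":[0,0,55],"grip":0.3},
  {"slide":[6.4,9.7,-2.8],"delta_rot":[0,0,65],"grip":0.3},
  {"slide":[7.4,11.1,-3.2],"delta_rot":[0,0,74],"grip":0.3},
  {"slide":[7.4,11.1,-3.6],"delta_rot":[0,0,74],"grip":0.3},
  {"slide":[7.4,11.1,-4.0],"delta_rot":[0,0,74],"grip":0.3},
], squeeze=30)

```text
time: 1.35
position: [0.4523, -0.2877, 0.1476]
tool_rot: [0.647, 0.762, -0.0, -0.0]
wrist_force: [-0.3, -0.7, -0.4]
gripper_width: 0.0597
grip_force: 0.0
```

```bash
python3 - <<'E'
from h import *
s,c,im=shot('wrist','w1')
print(s['position'],s['tool_rot'],s['gripper_width'],s['time'])
hsv=cv2.cvtColor(im,cv2.COLOR_BGR2HSV)
m=cv2.inRange(hsv,(18,130,130),(32,255,255))
n,l,st,ce=cv2.connectedComponentsWithStats(m)
for i in range(1,n):
    if st[i,4]>200:
        pts=np.argwhere(l==i)[:,::-1]
        P=np.array([back(c,p,.01)[:2] for p in pts])
        r=cv2.minAreaRect((P*1000).astype(np.float32))
        print(st[i],ce[i],r)
E
```

```text
[ 0.4523077  -0.28767607  0.14755473] [ 6.47444199e-01  7.62112764e-01 -2.94368164e-04 -2.38062403e-04] 0.05970722563081569 1.35
[175  71  36  28 303] [193.24422442  85.        ] ((384.45501708984375, -207.83653259277344), (10.663952827453613, 28.57124137878418), 71.62486267089844)
[348  82  29  38 502] [362.18924303 100.56772908] ((531.114013671875, -196.99658203125), (29.94793128967285, 12.12606430053711), 75.98506164550781)
[ 239  174   31   38 1117] [254.3393017  192.82452999] ((451.9829406738281, -294.25323486328125), (28.06805992126465, 36.42171096801758), 10.052143096923828)
[135 205  31  23 235] [151.72765957 215.66382979] ((356.151611328125, -333.7046813964844), (29.14377212524414, 11.337553024291992), 36.29607009887695)
```

View pics/w1.png

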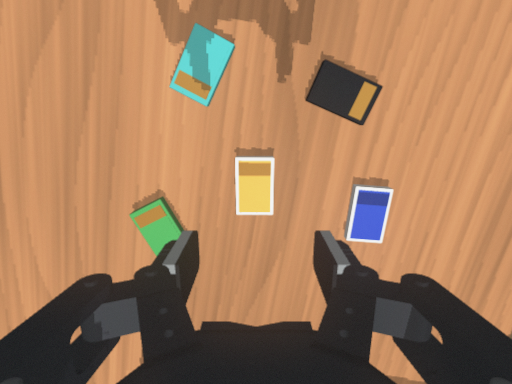

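The wrist view shows the whole ochre tile, cols 235–274 and rows 157–215. Its centre is about (254.5,186), between green on the left and blue on the right.

```bash
python3 - <<'E'
from h import *
s=readout.observe();c=cam('wrist',s)
im=cv2.imread('pics/w1.png');hsv=cv2.cvtColor(im,cv2.COLOR_BGR2HSV)[140:235,215:295]
m=((hsv[...,1]<70)&(hsv[...,2]>150))|cv2.inRange(hsv,(20,120,120),(32,255,255)).astype(bool)
m=cv2.morphologyEx(m.astype(np.uint8),cv2.MORPH_OPEN,np.ones((3,3)))
p=np.argwhere(m)[:,::-1]+[215,140]
P=np.array([back(c,q,.01)[:2] for q in p])
print(cv2.minAreaRect((P*1000).astype(np.float32)))
R=Ro.from_quat(s['tool_rot']).as_matrix();print('tool y angle',np.degrees(np.arctan2(R[1,1],R[0,1])),s['position'])
E
```

```text
((449.76605224609375, -287.5975341796875), (36.11824035644531, 55.10374069213867), 9.023293495178223)
tool y angle 9.238959911986372 [ 0.45131463 -0.28788277  0.14627695]
```

>>> send_rows([
  {"slide":[-0.06,0,-1],"delta_rot":[0,0,0],"grip":0.35},
  {"slide":[-0.06,0,-2],"delta_rot":[0,0,0],"grip":0.35},
  {"slide":[-0.06,0,-3],"delta_rot":[0,0,0],"grip":0.35},
  {"slide":[-0.06,0,-4],"delta_rot":[0,0,0],"grip":0.35},
  {"slide":[-0.06,0,-4.5],"delta_rot":[0,0,0],"grip":0.35},
  {"slide":[-0.06,0,-4.8],"delta_rot":[0,0,0],"grip":0.35},
  {"slide":[-0.06,0,-5.0],"delta_rot":[0,0,0],"grip":0.35},
  {"slide":[-0.06,0,-5.0],"delta_rot":[0,0,0],"grip":0.35},
  {"slide":[-0.06,0,-5.0],"delta_rot":[0,0,0],"grip":0.35},
  {"slide":[-0.06,0,-5.0],"delta_rot":[0,0,0],"grip":0.35},
])

```text
time: 2.65
position: [0.4515, -0.2874, 0.0237]
tool_rot: [0.647, 0.762, 0.0, 0.0]
wrist_force: [1.0, -1.0, 1.1]
gripper_width: 0.0553
grip_force: 0.0
```

```bash
python3 - <<'E'
from h import *
s,c,im=shot('scene','s2')
q=proj(c,[.45,-.288,.02]).astype(int);print(q)
a=im[q[1]-60:q[1]+40,q[0]-60:q[0]+60]
cv2.imwrite('pics/s2c.png',cv2.resize(a,None,fx=5,fy=5,interpolation=cv2.INTER_CUBIC))
E
```

```text
[150 276]
```

View pics/s2c.png

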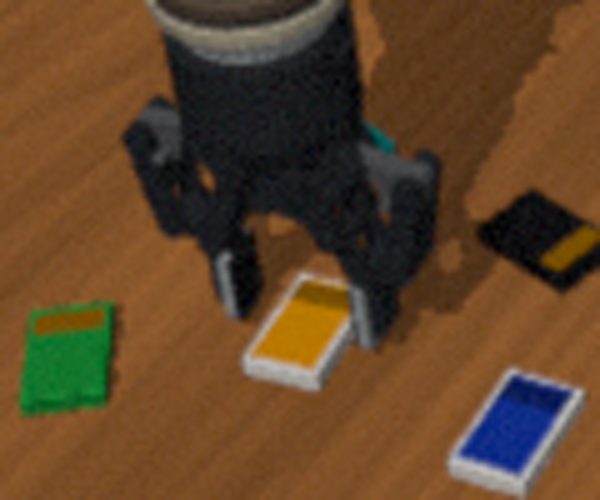

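Fingers straddle the ochre tile, one at crop (235,290) and one at (370,320). I'll narrow them and feel downward.

>>> send_rows([
  {"slide":[-0.04,0,0],"delta_rot":[0,0,0],"grip":0.48},
  {"slide":[-0.04,0,0],"delta_rot":[0,0,0],"grip":0.48},
  {"slide":[-0.04,0,-0.05],"delta_rot":[0,0,0],"grip":0.48},
  {"slide":[-0.04,0,-0.1],"delta_rot":[0,0,0],"grip":0.48},
  {"slide":[-0.04,0,-0.14],"delta_rot":[0,0,0],"grip":0.48},
  {"slide":[-0.04,0,-0.18],"delta_rot":[0,0,0],"grip":0.48},
  {"slide":[-0.04,0,-0.2],"delta_rot":[0,0,0],"grip":0.48},
  {"slide":[-0.04,0,-0.2],"delta_rot":[0,0,0],"grip":0.48},
  {"slide":[-0.04,0,-0.2],"delta_rot":[0,0,0],"grip":0.48},
  {"slide":[-0.04,0,-0.2],"delta_rot":[0,0,0],"grip":0.48},
])

```text
time: 3.95
position: [0.4503, -0.2873, 0.0183]
tool_rot: [0.647, 0.762, 0.0, 0.0]
wrist_force: [0.7, 0.0, -0.1]
gripper_width: 0.0445
grip_force: 0.0
```

>>> send_rows([
  {"slide":[0,0,-0.03],"delta_rot":[0,0,0],"grip":0.48},
  {"slide":[0,0,-0.06],"delta_rot":[0,0,0],"grip":0.7},
  {"slide":[0,0,-0.06],"delta_rot":[0,0,0],"grip":0.7},
  {"slide":[0,0,-0.06],"delta_rot":[0,0,0],"grip":0.7},
  {"slide":[0,0,-0.06],"delta_rot":[0,0,0],"grip":0.7},
  {"slide":[0,0,0.2],"delta_rot":[0,0,0],"grip":0.7},
  {"slide":[0,0,0.6],"delta_rot":[0,0,0],"grip":0.7},
  {"slide":[0,0,1.4],"delta_rot":[0,0,0],"grip":0.7},
  {"slide":[0,0,2.4],"delta_rot":[0,0,0],"grip":0.7},
  {"slide":[0,0,3.4],"delta_rot":[0,0,0],"grip":0.7},
], squeeze=40)

```text
time: 5.2
position: [0.4502, -0.2872, 0.1046]
tool_rot: [0.647, 0.762, 0.0, 0.0]
wrist_force: [0.2, 0.2, -1.2]
gripper_width: 0.0347
grip_force: 40.4
```

>>> send_rows([
  {"slide":[0.6,1.9,0.9],"delta_rot":[0,0,-1],"grip":0.7},
  {"slide":[1.2,3.8,1.8],"delta_rot":[0,0,-2],"grip":0.7},
  {"slide":[1.8,5.8,1.8],"delta_rot":[0,0,-3],"grip":0.7},
  {"slide":[2.4,7.7,1.8],"delta_rot":[0,0,-4],"grip":0.7},
  {"slide":[3.0,9.6,1.8],"delta_rot":[0,0,-5],"grip":0.7},
  {"slide":[3.6,11.5,1.8],"delta_rot":[0,0,-6.2],"grip":0.7},
  {"slide":[4.2,13.4,1.8],"delta_rot":[0,0,-6.2],"grip":0.7},
  {"slide":[4.8,15.4,1.8],"delta_rot":[0,0,-6.2],"grip":0.7},
  {"slide":[5.4,17.3,1.8],"delta_rot":[0,0,-6.2],"grip":0.7},
  {"slide":[6.0,19.2,1.8],"delta_rot":[0,0,-6.2],"grip":0.7},
])

```text
time: 6.45
position: [0.6006, 0.1942, 0.1489]
tool_rot: [0.687, 0.726, 0.0, 0.0]
wrist_force: [0.6, 0.1, 0.1]
gripper_width: 0.034
grip_force: 40.4
```

```bash
python3 - <<'E'
from h import *
readout.observe();get_image('wrist')
s,c,im=shot('wrist','w2')
np.savez('w2.npz',K=c[0],R=c[1],t=c[2])
print(s['position'],s['tool_rot'],s['time'])
cv2.imwrite('pics/w2b.png',cv2.resize(im,(800,600),interpolation=cv2.INTER_CUBIC))
E
```

```text
[0.60091463 0.20294364 0.14933877] [ 0.68495087  0.72858134  0.00303741 -0.00151979] 6.5
```

View pics/w2b.png

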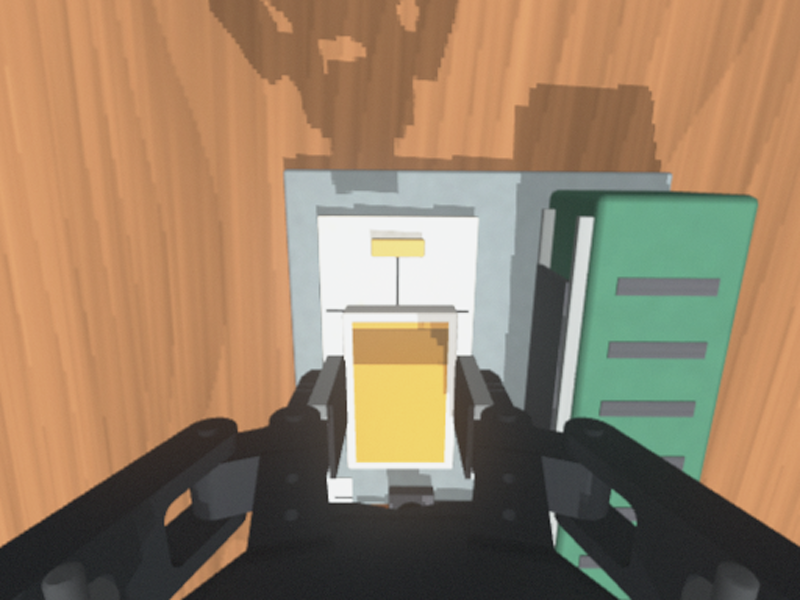

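The held tile spans (345..457, 308..467). The stage cross shows with its vertical line at col 397 and its horizontal line at row 311, and the +y stop is at (397,246). The arm was still settling, so I'll retake the picture and measure.

```bash
python3 - <<'E'
from h import *
get_image('wrist')
s,c,im=shot('wrist','w3')
print(s['position'],s['tool_rot'],s['time'],np.abs(s['dq']).max())
np.savez('w3.npz',K=c[0],R=c[1],t=c[2])
cv2.imwrite('pics/w3b.png',cv2.resize(im[90:330,130:450],(800,600),interpolation=cv2.INTER_CUBIC))
E
```

```text
[0.59981138 0.19672165 0.14864831] [ 0.68544395  0.72812456  0.00079905 -0.00075319] 6.6 0.047696072095680775
```

View pics/w3b.png

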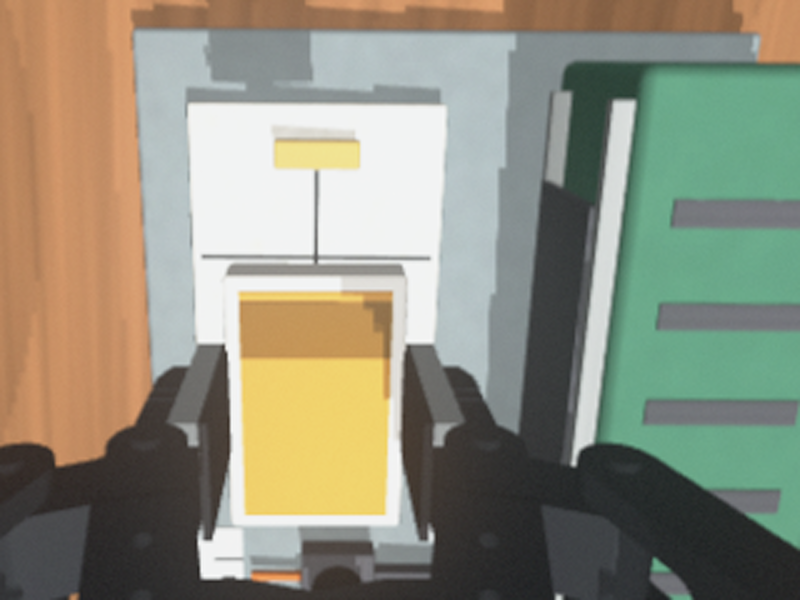

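```bash
python3 - <<'E'
from h import *
d=np.load('w3.npz');c=(d['K'],d['R'],d['t'])
f=lambda u,v,z:back(c,((u+.5)/2.5-.5+130,(v+.5)/2.5-.5+90),z)
for n,u,v in[('cross',316,258),('hl',202,257),('hr',431,259),('vt',317,168),('pl',188,103),('pr',445,106)]:print(n,np.round(f(u,v,.02),4))
zt=.1486-.0068
for q in[(227,276),(405,276),(398,523),(234,525)]:print('tile',np.round(f(*q,zt),4))
print(readout.observe()['position'])
E
```

```text
cross [0.6006 0.1932 0.02  ]
hl [0.5591 0.191  0.02  ]
hr [0.6425 0.1954 0.02  ]
vt [0.5989 0.2261 0.02  ]
pl [0.5532 0.2459 0.02  ]
pr [0.6417 0.2503 0.02  ]
tile [0.5816 0.2227 0.1418]
tile [0.6156 0.2248 0.1418]
tile [0.6192 0.1702 0.1418]
tile [0.5846 0.1676 0.1418]
[0.59985033 0.19400728 0.1483873 ]
```

>>> send_rows([
  {"slide":[0,0,-1],"delta_rot":[0,0,0],"grip":0.7},
  {"slide":[0,0,-2],"delta_rot":[0,0,0],"grip":0.7},
  {"slide":[0,0,-3],"delta_rot":[0,0,0],"grip":0.7},
  {"slide":[0,0,-3.7],"delta_rot":[0,0,0],"grip":0.7},
  {"slide":[0,0,-4.1],"delta_rot":[0,0,0],"grip":0.7},
  {"slide":[0,0,-4.3],"delta_rot":[0,0,0],"grip":0.7},
  {"slide":[0,0,-4.4],"delta_rot":[0,0,0],"grip":0.7},
  {"slide":[0,0,-4.42],"delta_rot":[0,0,0],"grip":0.7},
  {"slide":[0,0,-4.42],"delta_rot":[0,0,0],"grip":0.7},
  {"slide":[0,0,-4.42],"delta_rot":[0,0,0],"grip":0.7},
])

```text
time: 7.9
position: [0.6005, 0.1928, 0.0381]
tool_rot: [0.687, 0.726, 0.0, 0.0]
wrist_force: [0.1, -0.3, -1.3]
gripper_width: 0.035
grip_force: 40.4
```

>>> send_rows([
  {"slide":[0,0,-0.03],"delta_rot":[0,0,0],"grip":0.7},
  {"slide":[0,0,-0.06],"delta_rot":[0,0,0],"grip":0.7},
  {"slide":[0,0,-0.06],"delta_rot":[0,0,0],"grip":0.7},
  {"slide":[0,0,-0.06],"delta_rot":[0,0,0],"grip":0.35},
  {"slide":[0,0,-0.06],"delta_rot":[0,0,0],"grip":0.35},
  {"slide":[0,0,-0.06],"delta_rot":[0,0,0],"grip":0.3},
  {"slide":[0,0,0.3],"delta_rot":[0,0,0],"grip":0.3},
  {"slide":[0,0,1.3],"delta_rot":[0,0,0],"grip":0.2},
  {"slide":[0,0,2.8],"delta_rot":[0,0,0],"grip":0.2},
  {"slide":[0,0,4.4],"delta_rot":[0,0,0],"grip":0.2},
])

```text
time: 9.15
position: [0.6001, 0.1927, 0.1492]
tool_rot: [0.687, 0.726, -0.0, -0.0]
wrist_force: [0.5, -0.1, -0.6]
gripper_width: 0.0683
grip_force: 0.0
```

```bash
python3 - <<'E'
from h import *
get_image('wrist');get_image('wrist')
s,c,im=shot('wrist','w4')
print(s['position'],s['tool_rot'],s['time'],np.abs(s['dq']).max())
np.savez('w4.npz',K=c[0],R=c[1],t=c[2])
st,ct,it=shot('top','t4')
a=cv2.resize(im[80:320,130:450],(640,480),interpolation=cv2.INTER_CUBIC)
cv2.imwrite('pics/w4b.png',a)
E
```

```text
[0.60273637 0.19409892 0.15330119] [0.68728661 0.72637474 0.00367301 0.0018332 ] 9.25 0.0539004604024113
```

View pics/w4b.png

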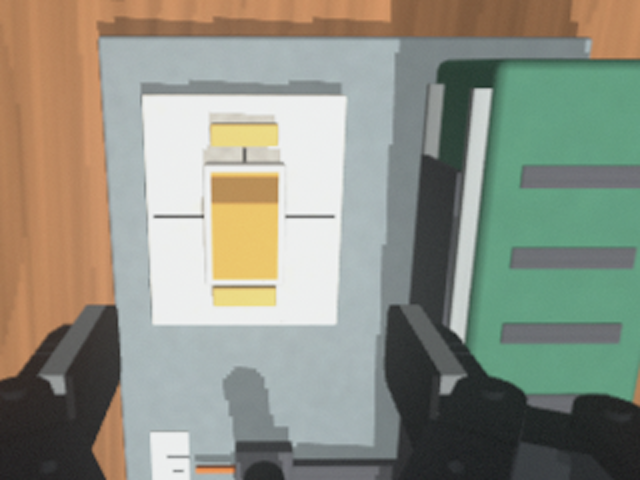

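The tile lies flat between the stops with its centre near (245,223). The cross arms are at row 216, and the stops at rows 134 and 296.

```bash
python3 - <<'E'
from h import *
d=np.load('w4.npz');c=(d['K'],d['R'],d['t'])
f=lambda u,v,z:back(c,((u+.5)/2-.5+130,(v+.5)/2-.5+80),z)
L=f(154,216,.02);Rr=f(335,216,.02);x=(Rr-L)/np.linalg.norm(Rr-L);y=np.array([-x[1],x[0],0])
cen=(L+Rr)/2;print('cross',cen,'yaw',np.arctan2(x[1],x[0]))
T=[f(*q,.03) for q in[(206,164),(285,164),(281.5,285),(207.5,285)]]
t=np.mean(T,0)
print('tile in stage',np.dot(t-cen,x),np.dot(t-cen,y),[ (round(np.dot(q-cen,x),4),round(np.dot(q-cen,y),4)) for q in T])
# knob / pointer / mark from top image
ct=cam('top');im=cv2.imread('pics/top0.png');
a=cv2.resize(im[160:205,240:305],(780,540),interpolation=cv2.INTER_CUBIC);cv2.imwrite('pics/kn.png',a)
E
```

```text
cross [0.60060481 0.19408898 0.02      ] yaw 0.05401405501925073
tile in stage 0.00021365501851663892 -0.0021172269966169685 [(np.float64(-0.0167), np.float64(0.0259)), (np.float64(0.0176), np.float64(0.0259)), (np.float64(0.017), np.float64(-0.0302)), (np.float64(-0.017), np.float64(-0.0301))]
```

View pics/kn.png

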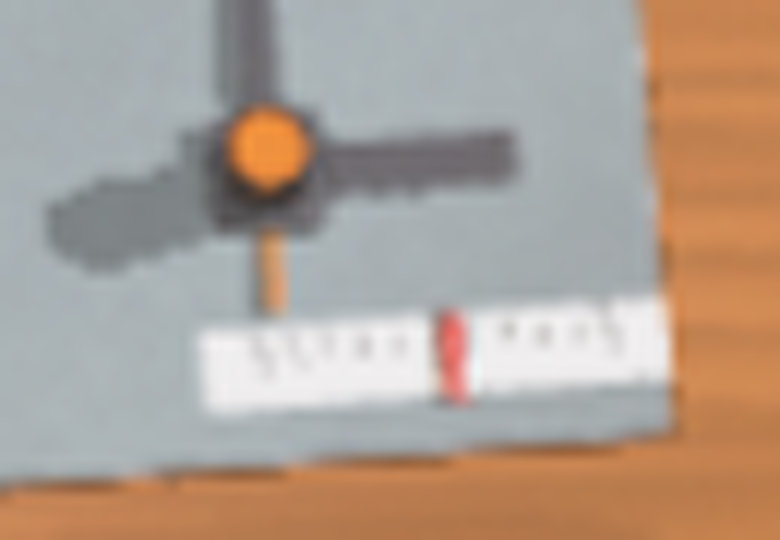

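The knob top is at crop (269,148), the pointer tip at (272,308) and the marker at (452,355).

```bash
python3 - <<'E'
from h import *
c=cam('top')
f=lambda u,v,z:back(c,((u+.5)/12-.5+240,(v+.5)/12-.5+160),z)
th=.053;x=np.array([np.cos(th),np.sin(th),0]);y=np.array([-x[1],x[0],0])
k,p,m=f(269,148,.078),f(272,308,.017),f(452,355,.021)
print(k,p,m);print('knob-pointer y',(k-p)@y,'pull',(p-m)@y,'k-m',(k-m)@y)
s=readout.observe();print(s['position'],s['joints'],(k-s['position'])/.025)
E
```

```text
[0.61832006 0.05585246 0.078     ] [0.58344206 0.05551033 0.017     ] [0.57001412 0.00965835 0.021     ]
knob-pointer y -0.0015060199350535404 pull 0.045076245560658576 k-m 0.04357022562560504
[0.60073497 0.19286842 0.14903792] [-0.07543845  0.55703739 -0.44362253  1.66203584  0.27680268  0.9830134
 -0.5593881 ] [ 0.7034036  -5.48063848 -2.84151699]
```

>>> send_rows([
  {"slide":[0.1,-0.6,0.3],"delta_rot":[0,0,10],"grip":0},
  {"slide":[0.2,-1.2,0.4],"delta_rot":[0,0,20],"grip":0},
  {"slide":[0.3,-1.8,0.4],"delta_rot":[0,0,30],"grip":0},
  {"slide":[0.4,-2.5,0.4],"delta_rot":[0,0,40],"grip":0},
  {"slide":[0.5,-3.2,0.4],"delta_rot":[0,0,50],"grip":0},
  {"slide":[0.6,-3.9,0.4],"delta_rot":[0,0,60],"grip":0},
  {"slide":[0.7,-4.6,0.4],"delta_rot":[0,0,70],"grip":0},
  {"slide":[0.7,-5.1,0.4],"delta_rot":[0,0,80],"grip":0},
  {"slide":[0.7,-5.5,0.4],"delta_rot":[0,0,90],"grip":0},
  {"slide":[0.7,-5.5,0.4],"delta_rot":[0,0,90],"grip":0},
])

```text
time: 10.6
position: [0.6171, 0.054, 0.1563]
tool_rot: [-0.026, 1.0, 0.0, -0.001]
wrist_force: [-0.9, -0.2, -0.6]
gripper_width: 0.0852
grip_force: 0.0
```

```bash
python3 - <<'E'
from h import *
get_image('wrist');get_image('wrist')
s,c,im=shot('wrist','w5')
print(s['position'],s['tool_rot'],s['time'],np.abs(s['dq']).max())
np.savez('w5.npz',K=c[0],R=c[1],t=c[2])
cv2.imwrite('pics/w5b.png',cv2.resize(im,(800,600),interpolation=cv2.INTER_CUBIC))
E
```

```text
[0.61730715 0.05557078 0.15700971] [-2.57183019e-02  9.99668932e-01  3.30296093e-04 -6.97252787e-04] 10.7 0.014682131696026146
```

View pics/w5b.png

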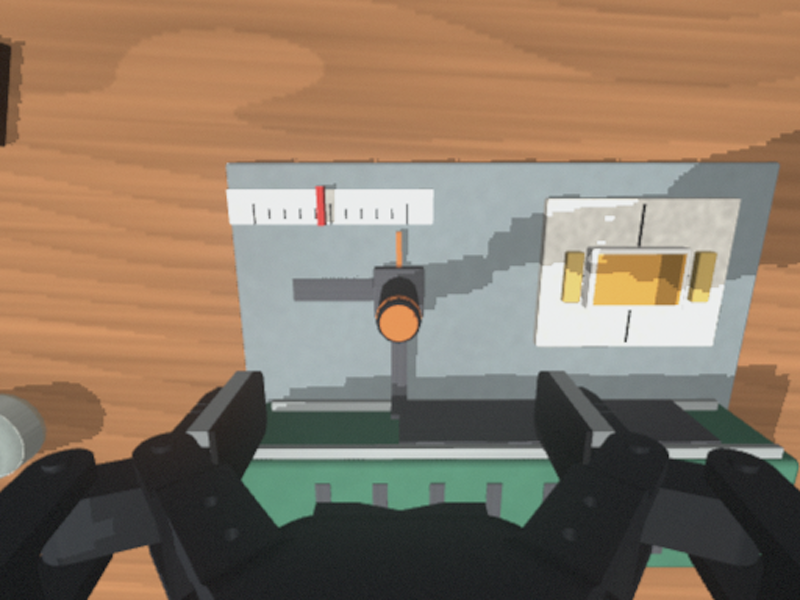

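The wrist view shows the knob top at (399,322), the pointer at (400,232) and the marker fin at (321,206). The tile sits well between the stops at (638,277).

```bash
python3 - <<'E'
from h import *
d=np.load('w5.npz');c=(d['K'],d['R'],d['t'])
f=lambda u,v,z:back(c,((u+.5)/1.5625-.5,(v+.5)/1.5625-.5),z)
th=.053;x=np.array([np.cos(th),np.sin(th),0]);y=np.array([-x[1],x[0],0])
k,p,m=f(399,323,.078),f(400.5,233,.018),f(320.5,206,.021)
print(k,p,m);print('k-p y',(k-p)@y,'k-p x',(k-p)@x,'pull',(p-m)@y,'k-m',(k-m)@y)
s=readout.observe();print(s['position'],(k-s['position'])/.025)
E
```

```text
[0.61784754 0.0552352  0.078     ] [0.58257355 0.05414379 0.018     ] [0.56932471 0.00797476 0.021     ]
k-p y -0.0007787641275034888 k-p x 0.03528227132475456 pull 0.04540233941630423 k-m 0.04462357528880074
[0.61743714 0.05592431 0.15730571] [ 0.01641569 -0.0275643  -3.1722283 ]
```

>>> send_rows([
  {"slide":[0,0,-0.8],"delta_rot":[0,0,0],"grip":0.1},
  {"slide":[0,0,-1.8],"delta_rot":[0,0,0],"grip":0.2},
  {"slide":[0,0,-2.8],"delta_rot":[0,0,0],"grip":0.2},
  {"slide":[0,0,-3.6],"delta_rot":[0,0,0],"grip":0.2},
  {"slide":[0,0,-4.1],"delta_rot":[0,0,0],"grip":0.2},
  {"slide":[0,0,-4.1],"delta_rot":[0,0,0],"grip":0.9},
  {"slide":[0,0,-4.1],"delta_rot":[0,0,0],"grip":0.9},
  {"slide":[0,0,-4.1],"delta_rot":[0,0,0],"grip":0.9},
  {"slide":[0,0,-4.1],"delta_rot":[0,0,0],"grip":0.9},
  {"slide":[0,0,-4.1],"delta_rot":[0,0,0],"grip":0.9},
], squeeze=60)

```text
time: 12.0
position: [0.6184, 0.0548, 0.0564]
tool_rot: [-0.027, 1.0, -0.0, 0.001]
wrist_force: [-1.4, -3.4, 6.3]
gripper_width: 0.0206
grip_force: 58.5
```

>>> send_rows([
  {"slide":[0.01,-0.2,0],"delta_rot":[0,0,0],"grip":0.9},
  {"slide":[0.03,-0.5,0],"delta_rot":[0,0,0],"grip":0.9},
  {"slide":[0.04,-0.8,0],"delta_rot":[0,0,0],"grip":0.9},
  {"slide":[0.06,-1.1,0],"delta_rot":[0,0,0],"grip":0.9},
  {"slide":[0.07,-1.4,0],"delta_rot":[0,0,0],"grip":0.9},
  {"slide":[0.08,-1.6,0],"delta_rot":[0,0,0],"grip":0.9},
  {"slide":[0.09,-1.75,0],"delta_rot":[0,0,0],"grip":0.9},
  {"slide":[0.1,-1.8,0],"delta_rot":[0,0,0],"grip":0.9},
  {"slide":[0.1,-1.8,0],"delta_rot":[0,0,0],"grip":0.9},
  {"slide":[0.1,-1.8,0],"delta_rot":[0,0,0],"grip":0.9},
])

```text
time: 13.25
position: [0.6205, 0.0155, 0.0564]
tool_rot: [-0.029, 1.0, 0.003, 0.001]
wrist_force: [-1.6, 12.1, 3.4]
gripper_width: 0.0206
grip_force: 59.2
```

```bash
python3 - <<'E'
from h import *
get_image('wrist')
s,c,im=shot('wrist','w6')
print(s['position'],s['tool_rot'],s['time'],np.abs(s['dq']).max())
np.savez('w6.npz',K=c[0],R=c[1],t=c[2])
# full view + magnified red/orange region
hsv=cv2.cvtColor(im,cv2.COLOR_BGR2HSV)
r=cv2.inRange(hsv,(0,150,120),(5,255,255))|cv2.inRange(hsv,(174,150,120),(180,255,255))
print('red',np.argwhere(r)[:,::-1].mean(0) if r.any() else None)
cv2.imwrite('pics/w6b.png',cv2.resize(im,(800,600),interpolation=cv2.INTER_CUBIC))
E
```

```text
[0.62052809 0.01553802 0.0563731 ] [-0.02946628  0.99956047  0.00308613  0.00103832] 13.3 0.0016723476940706944
red [246.5 140.5]
```

View pics/w6b.png

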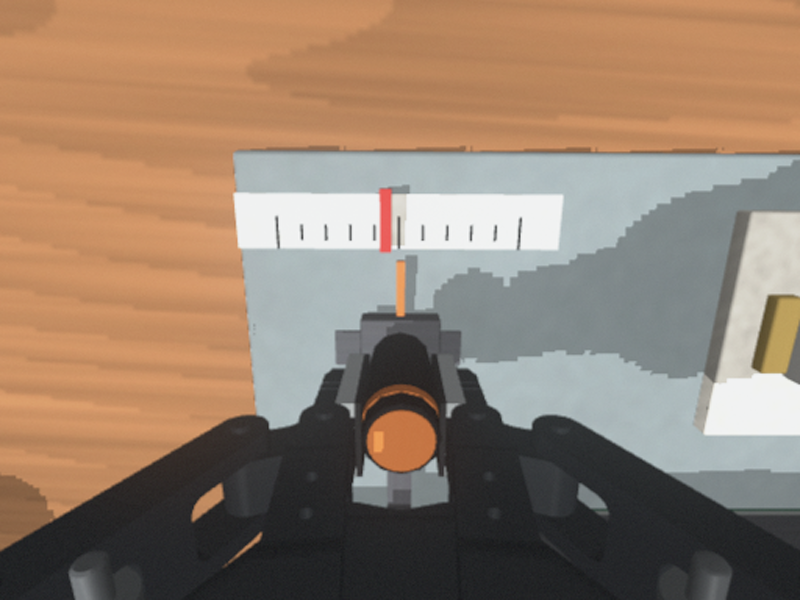

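The pointer at col 401 is about 15 px (6 mm) short of the marker at col 386, because the arm gives under the spring. I'll pull a little more.

>>> send_rows([
  {"slide":[0,-0.08,0],"delta_rot":[0,0,0],"grip":0.9},
  {"slide":[0.01,-0.16,0],"delta_rot":[0,0,0],"grip":0.9},
  {"slide":[0.01,-0.24,0],"delta_rot":[0,0,0],"grip":0.9},
  {"slide":[0.01,-0.26,0],"delta_rot":[0,0,0],"grip":0.9},
  {"slide":[0.01,-0.26,0],"delta_rot":[0,0,0],"grip":0.9},
  {"slide":[0.01,-0.26,0],"delta_rot":[0,0,0],"grip":0.9},
  {"slide":[0.01,-0.26,0],"delta_rot":[0,0,0],"grip":0.9},
  {"slide":[0.01,-0.26,0],"delta_rot":[0,0,0],"grip":0.9},
  {"slide":[0.01,-0.26,0],"delta_rot":[0,0,0],"grip":0.9},
  {"slide":[0.01,-0.26,0],"delta_rot":[0,0,0],"grip":0.9},
])

```text
time: 14.6
position: [0.6209, 0.0094, 0.0564]
tool_rot: [-0.03, 1.0, 0.003, 0.001]
wrist_force: [-0.8, 12.9, 2.4]
gripper_width: 0.0209
grip_force: 59.2
```

```bash
python3 - <<'E'
from h import *
s,c,im=shot('wrist','w7')
hsv=cv2.cvtColor(im,cv2.COLOR_BGR2HSV)
r=cv2.inRange(hsv,(0,150,120),(5,255,255))|cv2.inRange(hsv,(174,150,120),(180,255,255))
o=cv2.inRange(hsv,(8,130,130),(16,255,255));o[:160]=0;o[205:]=0;o[:,:240]=0;o[:,:][:,275:]=0
rp=np.argwhere(r[:175])[:,::-1];op=np.argwhere(o)[:,::-1]
print(rp.min(0),rp.max(0),op.min(0),op.max(0),len(op))
th=.053;y=np.array([-np.sin(th),np.cos(th),0])
m=back(c,rp.mean(0),.021);p=back(c,op.mean(0),.018);print('p-m',(p-m)@y,s['position'],np.abs(s['dq']).max())
it=get_image('top')[:,:,::-1]
cv2.imwrite('pics/t7.png',cv2.resize(it[120:215,185:305],(720,570),interpolation=cv2.INTER_CUBIC))
E
```

```text
[255 121] [260 160] [254 167] [258 202] 160
p-m -0.0005012931345412484 [0.62085638 0.0093977  0.05637398] 0.0024184852015114735
```

View pics/w7.png

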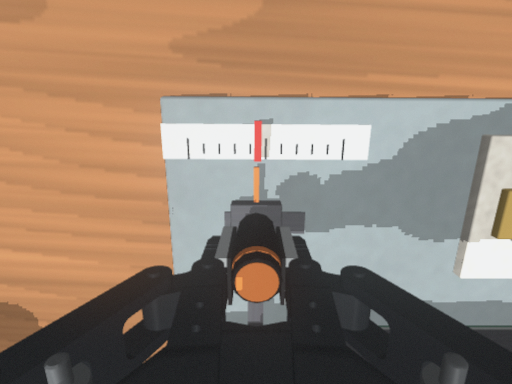

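The pointer (col 256) now lines up with the marker (col 258), within 0.5 mm. The knob is held with 59 N and the arm is at rest, so I'm handing in.

```bash
python3 -c "
from plant import job
print(job.close_job())"
```

```text
the job is handed in; nothing more can be done
None
```

I handed the job in with the ochre tile lying flat on the stage, about 2 mm off centre and let go, and the gripper holding the shutter knob with the pointer about 0.5 mm from the red marker; the hand-in returned no verdict.

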